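# Sort left- and right-hand rack brackets

### The arm

A 7-joint arm with a two-finger parallel gripper is mounted at the origin on a cart in front of the work surface, level with it; the furniture and walls round the work are solid. World frame = base frame: x ahead of the robot, y to its left, z up, the work surface at z = 0. Lengths are in m, angles in rad, forces in N, time in s.
With the tool pointing down it reaches from about 0.4 to 0.85 m from the base axis. Payload 4.5 kg.
Tool frame: the origin (TCP) lies midway between the tips of the shut fingers; the grasp point (between the pads) lies 19 mm behind it; z points along the fingers, y is the line along which they close (so a half turn about z gives the same grasp; the last joint's range is limited). The gripper opens to 88 mm and grips with 3 to 60 N. Pads are 18 mm wide; open, the fingers measure 123 mm over their backs; the gripper's body (75 mm by 187 mm) begins 45 mm behind the grasp point.
Start: joints at [1.207, 0.689, -0.195, 1.565, 0.157, 0.902, -0.215], TCP at [0.242, -0.576, 0.239] pointing down, gripper open.
Joint ranges: [-3.01, 3.01], [-0.46, 2.08], [-1.47, 1.51], [0.13, 2.56], [-1, 4.14], [0.04, 2.09], [-2.66, 2.66]. Speed limits (rad/s): [2.57, 2.57, 3.14, 3.14, 3.14, 3.14, 3.14].

### API

Orientations are given as a rotation vector (axis times angle).
In Python, from rig import ctrl gives the robot as it stands. The module is installed in compiled form; this text tells all that it offers.
- The arm moves only by the tool carry_out, never from a script. Its argument "series" is a list of rows, each an object of numbers: "dx", "dy", "dz": the shift along the tool's x, y, z in cm; "wx", "wy", "wz": the turn, a rotation vector about the tool's x, y, z in rad; "hand": the closure in counts, from 0 (fully open) to 255 (shut). A call has 1 to 20 rows; each row shifts and turns the commanded pose from where the row before left it, along the tool's axes as they then stand; what a row does not reach is not made up. A row lasts 1/10 s, in which the tool goes at most 50 mm and 8.59 degrees, less where a joint would pass 70% of its speed; a pose out of reach is approached as far as the arm can. A call is refused whole if a number of a shift passes 5 or a number of a turn 0.15, either way. A call with a gripper value outside its range is refused whole. The fingers move at their own pace and stop on an object; "grip_force" is the grip in N (left out, the last holds). Time passes only in rows, so rows that do not move let the fingers close. It gives the time, the measured TCP pose, the force, the opening and the grip force at its end, in the units of the state.
- ctrl.get_obs(): the state, without advancing time (a new reading comes with each control period).
- ctrl.capture(name): name is "scene" or "top" or "wrist"; returns (picture, depth): 420x560x3 uint8, red, green, blue; 420x560 float32, m along the optical axis (not along the pixel's ray), 0 where there is no reading.
- ctrl.camera_model(name): a dict with "K" (3x3 intrinsics, pixels), "rvec" (rotation vector, rad) and "tvec" (3), from world to camera coordinates, as OpenCV has them. Camera axes: x right, y down, z forward; pixel columns grow to the right and rows downward; lengths in m; the calibration is good to about 2 mm. A picture is of the moment at which its call begins: read the wrist's pose just before it. camera_model takes no time and is no camera call; for the wrist camera it gives the pose at the moment of the call.
- ctrl.sign_off(): hands the job in; it is judged then, once.
Trained networks look in the newest picture that a camera, given by its name, has taken for a name from the list of things; names that differ only in an ending like _2 or _b are one class to them, and where a whole thing is asked for, a point or a joint stands for the part that bears it (a point fixed in the world has none). Each returns a list of dicts, best first, with "p" (0 to 1); they miss things now and then, are a little off and sometimes report something else, mostly with a low value. They report only what shows in the picture. A call takes as long as a camera call. They do not tell look-alikes from the thing itself.
- ctrl.recognise(camera, target): "extent" ([left, top, right, bottom] in pixels, round what is visible of it).
The state is a dict: "clock": time; "qpos": joint angles; "joint_vel": joint speeds; "joint_torque": joint torques, N m; "tcp_pos": TCP position; "tool_rot": TCP orientation; "force": force on the tool from outside, world axes, zero at the start; "ft_torque": the same for the moment, N m; "finger_gap": finger opening in m; "grip_force": force on a finger pad.
Only numpy, scipy, OpenCV 4.12 (cv2) and the standard library are available. Lean on these libraries where they do the work, as an engineer would, in place of code of your own. Each camera call takes 0.05 s, during which the arm holds its last target. There are 200 camera calls.

### The job

The two aluminium end brackets for the tube racks are a mirror-image pair and lie mixed on the bench. Put the left-hand bracket into the left tray and the right-hand bracket into the right tray (left and right as the robot sees them), each standing upright on its foot on the tray's floor. Looked at from above along its wall towards the end with the foot, a left-hand bracket has its foot sticking out to the left, a right-hand one to the right.

Things in the scene. Friction and masses are not known exactly. Their poses are not given: they have to be found in the camera images.
- bracket_left_centre (a point): Centre of the loose left-hand aluminium bracket, 25 mm above its underside: an upright wall 100 mm long (x), 12 thick (y), 50 high (z), and at its +x end a flat foot 8 mm thick, x = 20 to 50 mm, sticking out 45 mm to +y (to y = +51), so to the left seen from above, looking along +x. Mirror image of the other. 0.15 kg. Grasp across the 12 mm wall; its middle is free on both sides.
- bracket_right_centre (a point): Centre of the loose right-hand aluminium bracket, 25 mm above its underside: an upright wall 100 mm long (x), 12 thick (y), 50 high (z), and at its +x end a flat foot 8 mm thick, x = 20 to 50 mm, sticking out 45 mm to -y (to y = -51), so to the right seen from above, looking along +x. Mirror image of the other. 0.15 kg. Grasp across the 12 mm wall; its middle is free on both sides.
- tray_left_floor (a point): Centre of the inner floor of the left tray (+y side of the two alike white open trays), fixed. Inside 182 mm (x) by 172 mm (y), walls 4 mm thick; the rim is 40 mm above the worktop and 36 mm above this point. z is up.
- tray_right_floor (a point): Centre of the inner floor of the right tray (-y side of the two alike white open trays), fixed. Inside 182 mm (x) by 172 mm (y), walls 4 mm thick; the rim is 40 mm above the worktop and 36 mm above this point. z is up.
There are look-alikes about, which are no part of the job. Leave any green, orange or turquoise look-alike of the part that bears bracket_right_centre alone.

How it is judged:
By the outcome, as a careful person would: the job done as asked, in the order asked, and still so for the second after the job is handed in, with the robot touching nothing.
It also fails if it takes over 54 s, if anything falls off the work surface, if the arm or the gripper's body presses on something with over 40 N, if the wrist force passes 120 N, or if a joint passes its speed limit or range.

## Working session

There is one attempt and no reset: what is moved stays moved. The work goes in short steps, Python scripts to look and compute and a tool call to move; the robot and the scene stay as the last step left them, time stands still between calls to the robot, and variables do not carry over. Pictures are saved under pics/ and viewed, at most 10 in all, crops included, and the job is handed in when it is done.

Besides the shell and the picture viewer there is one more tool, called as name([rows], argument=value, ...), one row to a line, values as JSON. carry_out: Moves the arm, as the interface text tells. Its arguments: {"type":"object","properties":{"series":{"type":"array"},"grip_force":{"type":"number"}},"required":["series"]}

```bash
mkdir -p pics; cat > h.py <<'E'
import numpy as np, cv2
from rig import ctrl
R=lambda v: cv2.Rodrigues(np.array(v,float))[0]
def cloud(cam):
    m=ctrl.camera_model(cam); im,d=ctrl.capture(cam)
    K=np.array(m["K"]); h,w=d.shape
    u,v=np.meshgrid(np.arange(w),np.arange(h))
    P=np.stack([(u-K[0,2])/K[0,0]*d,(v-K[1,2])/K[1,1]*d,d],-1)
    W=(P-np.array(m["tvec"]).ravel())@R(m["rvec"])
    W[d==0]=np.nan
    return im,d,W
def save(n,im): cv2.imwrite(f"pics/{n}.png",im[...,::-1])
E
python3 - <<'E'
from h import *
for c in("top","scene"):
    im,d,W=cloud(c); save(c+"1",im); np.save(c+"W.npy",W); np.save(c+"I.npy",im)
    for t in("bracket_left_centre","bracket_right_centre","tray_left_floor","tray_right_floor"):
        for r in ctrl.recognise(c,t):
            e=np.array(r["extent"]).astype(int); s=W[max(e[1],0):e[3],max(e[0],0):e[2]]
            cx,cy=(e[0]+e[2])//2,(e[1]+e[3])//2
            print(c,t,round(r["p"],2),e,W[min(cy,419),min(cx,559)].round(3))
o=ctrl.get_obs();print(o)
print(R(o["tool_rot"]).round(2))
E
```

```text
top bracket_left_centre 0.83 [270 143 311 165] [ 0.69  -0.034  0.   ]
top bracket_right_centre 0.82 [161 254 200 277] [ 0.363  0.297 -0.001]
top bracket_right_centre 0.7 [263 209 298 230] [ 0.496 -0.001  0.002]
top bracket_right_centre 0.63 [221 128 256 157] [0.728 0.122 0.   ]
top bracket_right_centre 0.62 [290 253 330 276] [ 0.361 -0.088 -0.002]
top tray_right_floor 0.74 [345 141 416 215] [ 0.614 -0.301  0.003]
scene bracket_left_centre 0.93 [237 169 274 188] [ 0.669 -0.019  0.045]
scene bracket_right_centre 0.89 [266 208 307 233] [ 0.505 -0.015  0.03 ]
scene bracket_right_centre 0.87 [321 229 359 265] [ 0.345 -0.072  0.05 ]
scene bracket_right_centre 0.64 [191 184 227 202] [0.706 0.11  0.028]
scene bracket_right_centre 0.62 [193 295 230 339] [0.374 0.287 0.01 ]
scene tray_left_floor 0.94 [114 214 216 311] [0.579 0.31  0.006]
scene tray_right_floor 0.71 [299 125 389 193] [ 0.618 -0.301  0.006]
{'clock': 0.5, 'qpos': array([ 1.206829  ,  0.68912868, -0.19459686,  1.56535454,  0.15733737,
        0.90250794, -0.21507251]), 'joint_vel': array([ 0.0008503 , -0.00186837, -0.00071473,  0.00030035, -0.00058646,
        0.00018486,  0.00069743]), 'joint_torque': array([ 9.35844619e-04, -5.27097809e+01, -1.26557373e+00, -1.53604102e+01,
       -5.18589222e-02,  2.23090874e-04,  7.30745001e-05]), 'tcp_pos': array([ 0.24210807, -0.57619094,  0.23871015]), 'tool_rot': array([-3.07963784e+00, -6.20818982e-01,  4.27937298e-05]), 'force': array([-0.45029336, -0.1049266 ,  0.48060294]), 'ft_torque': array([ 0.00181914,  0.02381676, -0.01979684]), 'grip_force': 0.0, 'finger_gap': 0.08836624598274724}
[[ 0.92  0.39 -0.  ]
 [ 0.39 -0.92 -0.  ]
 [-0.   -0.   -1.  ]]
```

```bash
python3 - <<'E'
from h import *
im=np.load("topI.npy"); save("topc",cv2.resize(im[115:300,130:430],None,fx=2.6,fy=2.6,interpolation=cv2.INTER_CUBIC))
E
```

```text
(no output)
```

View pics/topc.png

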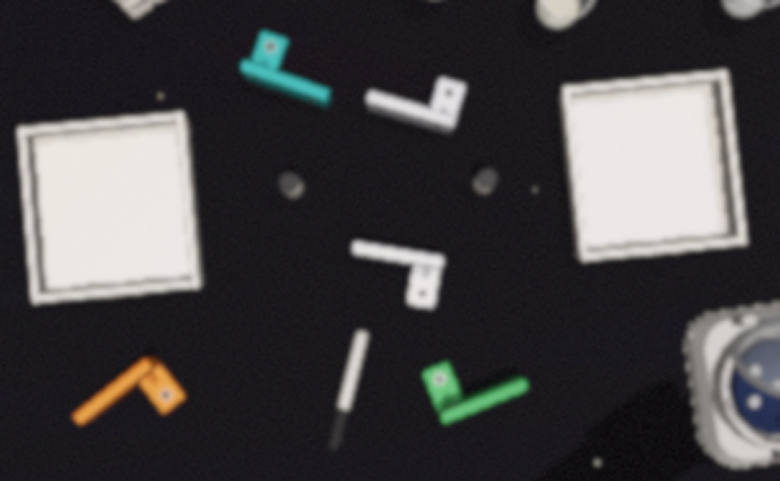

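View pics/scene1.png

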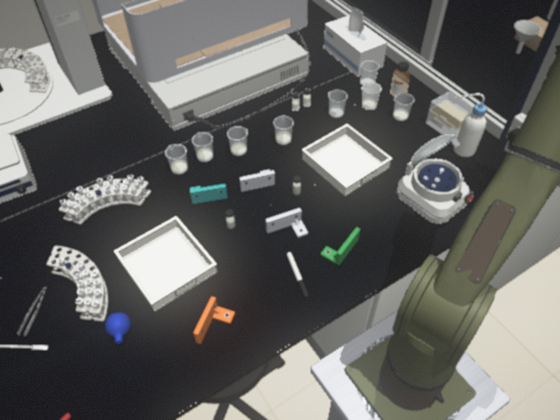

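The top crop shows two silver brackets. The upper one, near crop (410,105), has its foot at the right end pointing up, so it is left-hand. The lower one, near (400,260), has its foot at the right end pointing down, so it is right-hand. The trays are at left (110,205) and right (655,165), turned by a few degrees. The scene view agrees, with both silver brackets standing upright.

```bash
python3 - <<'E'
from h import *
for c in("top","scene"):
    W=np.load(c+"W.npy"); x,y,z=W[...,0],W[...,1],W[...,2]
    for n,(cx,cy,r,zl,zh) in dict(A=(.68,-.03,.075,.03,.065),B=(.505,-.01,.075,.03,.065),TL=(.58,.31,.16,.02,.06),TR=(.614,-.301,.16,.02,.06)).items():
        m=(np.hypot(x-cx,y-cy)<r)&(z>zl)&(z<zh); p=W[m]
        rc=cv2.minAreaRect((p[:,:2]*1000).astype(np.float32))
        print(c,n,m.sum(),np.median(p[:,2]).round(3),p[:,2].max().round(3),np.round(rc[0],0),np.round(rc[1],0),round(rc[2],1))
    for n,(cx,cy) in dict(A=(.705,-.055),B=(.475,-.03)).items():
        m=(np.hypot(x-cx,y-cy)<.06)&(z>.004)&(z<.015); print(n,"foot",W[m].mean(0).round(3) if m.any() else 0)
    # heights along corridor
    m=(x>.3)&(x<.85)&(abs(y)<.5); print("maxz",np.nanmax(z[m]))
E
```

```text
top A 178 0.05 0.057 [675. -25.] [99. 13.] 72.8
top B 154 0.05 0.06 [514.  -7.] [99. 13.] 80.0
top TL 824 0.041 0.053 [569. 344.] [195. 247.] 4.4
top TR 797 0.04 0.049 [ 611. -295.] [196. 186.] 4.7
A foot [ 0.697 -0.062  0.007]
B foot [ 0.476 -0.036  0.007]
maxz 0.24009608582470723
scene A 271 0.046 0.056 [674. -27.] [100.  21.] 72.4
scene B 294 0.047 0.056 [513.  -9.] [100.  17.] 79.8
scene TL 1405 0.038 0.053 [568. 343.] [201. 252.] 4.7
scene TR 1151 0.034 0.046 [ 609. -298.] [198. 190.] 5.2
A foot [ 0.689 -0.05   0.008]
B foot [ 0.48  -0.031  0.008]
maxz 0.23379715305522838
```

carry_out([
  {"wz": -0.143},
  {"wz": -0.143},
  {"wz": -0.143},
  {"wz": -0.143},
  {"wz": -0.143},
  {"wz": -0.143},
  {"wz": -0.143},
  {"dx": 2,"dy": 0.6},
  {"dx": 4.5,"dy": 1.3},
  {"dx": 4.5,"dy": 1.3},
  {"dx": 4.5,"dy": 1.3},
  {"dx": 4.5,"dy": 1.3},
  {"dx": 4.5,"dy": 1.3},
  {"dx": 4.5,"dy": 1.3},
  {"dx": 4.5,"dy": 1.3},
  {"dx": 4.5,"dy": 1.3},
  {"dx": 4.5,"dy": 1.3},
  {"dx": 4.5,"dy": 1.3},
  {"dx": 4.5,"dy": 1.3},
  {"dx": 4.5,"dy": 1.3},
])

```text
validation failed for argument at $.se...
```

carry_out([
  {"dx": 0,"dy": 0,"dz": 0,"wx": 0,"wy": 0,"wz": -0.143,"hand": 0},
])

```text
clock: 0.6
tcp_pos: [0.2423, -0.5762, 0.2388]
tool_rot: [3.026, 0.844, -0.001]
force: [-0.2, 0.1, -0.1]
finger_gap: 0.0879
grip_force: 0.0
```

carry_out([
  {"dx": 0,"dy": 0,"dz": 0,"wx": 0,"wy": 0,"wz": -0.143,"hand": 0},
  {"dx": 0,"dy": 0,"dz": 0,"wx": 0,"wy": 0,"wz": -0.143,"hand": 0},
  {"dx": 0,"dy": 0,"dz": 0,"wx": 0,"wy": 0,"wz": -0.143,"hand": 0},
  {"dx": 0,"dy": 0,"dz": 0,"wx": 0,"wy": 0,"wz": -0.143,"hand": 0},
  {"dx": 0,"dy": 0,"dz": 0,"wx": 0,"wy": 0,"wz": -0.143,"hand": 0},
  {"dx": 0,"dy": 0,"dz": 0,"wx": 0,"wy": 0,"wz": -0.143,"hand": 0},
  {"dx": 2,"dy": 0.6,"dz": 0,"wx": 0,"wy": 0,"wz": 0,"hand": 0},
  {"dx": 4.5,"dy": 1.3,"dz": 0,"wx": 0,"wy": 0,"wz": 0,"hand": 0},
  {"dx": 4.5,"dy": 1.3,"dz": 0,"wx": 0,"wy": 0,"wz": 0,"hand": 0},
  {"dx": 4.5,"dy": 1.3,"dz": 0,"wx": 0,"wy": 0,"wz": 0,"hand": 0},
  {"dx": 4.5,"dy": 1.3,"dz": 0,"wx": 0,"wy": 0,"wz": 0,"hand": 0},
  {"dx": 4.5,"dy": 1.3,"dz": 0,"wx": 0,"wy": 0,"wz": 0,"hand": 0},
  {"dx": 4.5,"dy": 1.3,"dz": 0,"wx": 0,"wy": 0,"wz": 0,"hand": 0},
  {"dx": 4.5,"dy": 1.3,"dz": 0,"wx": 0,"wy": 0,"wz": 0,"hand": 0},
  {"dx": 4.5,"dy": 1.3,"dz": 0,"wx": 0,"wy": 0,"wz": 0,"hand": 0},
  {"dx": 4.5,"dy": 1.3,"dz": 0,"wx": 0,"wy": 0,"wz": 0,"hand": 0},
  {"dx": 4.5,"dy": 1.3,"dz": 0,"wx": 0,"wy": 0,"wz": 0,"hand": 0},
  {"dx": 4.5,"dy": 1.3,"dz": 0,"wx": 0,"wy": 0,"wz": 0,"hand": 0},
  {"dx": 4.5,"dy": 1.3,"dz": 0,"wx": 0,"wy": 0,"wz": 0,"hand": 0},
])

```text
clock: 2.5
tcp_pos: [0.4983, -0.0505, 0.239]
tool_rot: [2.404, 2.022, 0.0]
force: [0.8, -0.7, -0.5]
finger_gap: 0.0878
grip_force: 0.0
```

```bash
cat >> h.py <<'E'
def wall(W,cx,cy,r=.08,zl=.042,zh=.06):
    m=(np.hypot(W[...,0]-cx,W[...,1]-cy)<r)&(W[...,2]>zl)&(W[...,2]<zh)
    if m.sum()<20: return None
    rc=cv2.minAreaRect((W[m][:,:2]*1000).astype(np.float32))
    return m.sum(),np.round(rc[0],1),np.round(rc[1],1),round(rc[2],1)
def rel(x,y,z):
    o=ctrl.get_obs(); print("dx dy dz cm",(R(o["tool_rot"]).T@(np.array([x,y,z])-o["tcp_pos"])*100).round(2))
E
python3 - <<'E'
from h import *
im,d,W=cloud("wrist"); save("w1",im)
print(wall(W,.514,-.007),wall(W,.675,-.025)); 
im,d,W=cloud("top")
x,y,z=W[...,0],W[...,1],W[...,2]
for n,cx,cy in(("TL",.58,.3),("TR",.611,-.296)):
    m=(np.hypot(x-cx,y-cy)<.145)&(z>.03)&(z<.046)
    print(n,cv2.minAreaRect((W[m][:,:2]*1000).astype(np.float32)))
rel(.514,-.007,.02)
E
```

```text
(np.int64(1134), array([511.3, -11.6]), array([99.2, 12. ]), 79.5) (np.int64(1421), array([672.5, -28.5]), array([100. ,  12.9]), 72.5)
TL ((572.4208374023438, 312.9593200683594), (195.3225555419922, 185.0792236328125), 4.69658088684082)
TR ((610.7025756835938, -294.6654357910156), (195.77886962890625, 184.5817413330078), 5.179705619812012)
dx dy dz cm [ 3.7   0.59 21.99]
```

View pics/w1.png

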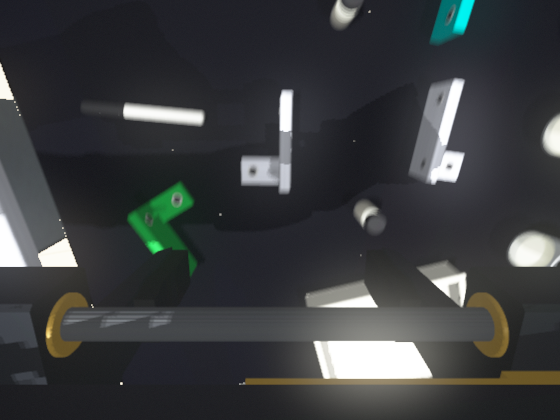

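The wrist view shows the silver right-hand bracket at (285,140) and the left-hand one at (440,130). Both are upright and free beside the wall. I'll descend on the right-hand one.

carry_out([
  {"dx": 1.7,"dy": 0.2,"dz": 0,"wx": 0,"wy": 0,"wz": 0,"hand": 0},
  {"dx": 1.6,"dy": 0.15,"dz": 0,"wx": 0,"wy": 0,"wz": 0,"hand": 0},
  {"dx": 0,"dy": 0,"dz": 4,"wx": 0,"wy": 0,"wz": 0,"hand": 0},
  {"dx": 0,"dy": 0,"dz": 4,"wx": 0,"wy": 0,"wz": 0,"hand": 0},
  {"dx": 0,"dy": 0,"dz": 4,"wx": 0,"wy": 0,"wz": 0,"hand": 0},
  {"dx": 0,"dy": 0,"dz": 4,"wx": 0,"wy": 0,"wz": 0,"hand": 0},
  {"dx": 0,"dy": 0,"dz": 3,"wx": 0,"wy": 0,"wz": 0,"hand": 0},
  {"dx": 0,"dy": 0,"dz": 2,"wx": 0,"wy": 0,"wz": 0,"hand": 0},
  {"dx": 0,"dy": 0,"dz": 1,"wx": 0,"wy": 0,"wz": 0,"hand": 0},
  {"dx": 0,"dy": 0,"dz": 0.3,"wx": 0,"wy": 0,"wz": 0,"hand": 0},
  {"dx": 0,"dy": 0,"dz": 0,"wx": 0,"wy": 0,"wz": 0,"hand": 0},
  {"dx": 0,"dy": 0,"dz": 0,"wx": 0,"wy": 0,"wz": 0,"hand": 255},
  {"dx": 0,"dy": 0,"dz": 0,"wx": 0,"wy": 0,"wz": 0,"hand": 255},
  {"dx": 0,"dy": 0,"dz": 0,"wx": 0,"wy": 0,"wz": 0,"hand": 255},
  {"dx": 0,"dy": 0,"dz": 0,"wx": 0,"wy": 0,"wz": 0,"hand": 255},
  {"dx": 0,"dy": 0,"dz": 0,"wx": 0,"wy": 0,"wz": 0,"hand": 255},
  {"dx": 0,"dy": 0,"dz": 0,"wx": 0,"wy": 0,"wz": 0,"hand": 255},
  {"dx": 0,"dy": 0,"dz": 0,"wx": 0,"wy": 0,"wz": 0,"hand": 255},
  {"dx": 0,"dy": 0,"dz": 0,"wx": 0,"wy": 0,"wz": 0,"hand": 255},
], grip_force=30)

```text
clock: 4.5
tcp_pos: [0.5067, -0.0203, 0.0157]
tool_rot: [-2.404, -2.022, 0.0]
force: [-0.2, 0.5, 0.9]
finger_gap: 0.0261
grip_force: 0.0
```

carry_out([
  {"dx": 0,"dy": 0,"dz": 0,"wx": 0,"wy": 0,"wz": 0,"hand": 255},
  {"dx": 0,"dy": 0,"dz": 0,"wx": 0,"wy": 0,"wz": 0,"hand": 255},
  {"dx": 0,"dy": 0,"dz": 0,"wx": 0,"wy": 0,"wz": 0,"hand": 255},
  {"dx": 0,"dy": 0,"dz": 0,"wx": 0,"wy": 0,"wz": 0,"hand": 255},
])

```text
clock: 4.9
tcp_pos: [0.5069, -0.0202, 0.0157]
tool_rot: [2.404, 2.022, 0.001]
force: [-0.0, -0.4, -0.6]
finger_gap: 0.0122
grip_force: 30.0
```

```bash
python3 - <<'E'
from h import *
o=ctrl.get_obs(); print(o["tcp_pos"],o["finger_gap"],o["grip_force"],o["force"])
im,d,W=cloud("wrist"); save("w2",im); print(wall(W,.511,-.011,zl=.03)); print(ctrl.get_obs()["tcp_pos"])
E
```

```text
[ 0.50694128 -0.02023727  0.01574661] 0.012237186201631273 29.999962407164276 [-0.01331604 -0.37401271 -0.56003741]
(np.int64(8788), array([507. ,  -9.4]), array([40. , 96.8]), 7.3)
[ 0.50688961 -0.02020985  0.01574347]
```

Held at 30 N, about 10 mm towards the foot, which is fine. I'll lift it and carry it to the right tray.

carry_out([
  {"dx": 0,"dy": 0,"dz": -2,"wx": 0,"wy": 0,"wz": 0,"hand": 255},
  {"dx": 0,"dy": 0,"dz": -3.5,"wx": 0,"wy": 0,"wz": 0,"hand": 255},
  {"dx": 0,"dy": 0,"dz": -3.5,"wx": 0,"wy": 0,"wz": 0,"hand": 255},
  {"dx": 0,"dy": 0,"dz": -3,"wx": 0,"wy": 0,"wz": -0.125,"hand": 255},
  {"dx": 0,"dy": 0,"dz": 0,"wx": 0,"wy": 0,"wz": -0.125,"hand": 255},
  {"dx": -1.5,"dy": 0.5,"dz": 0,"wx": 0,"wy": 0,"wz": 0,"hand": 255},
  {"dx": -3,"dy": 1,"dz": 0,"wx": 0,"wy": 0,"wz": 0,"hand": 255},
  {"dx": -3.5,"dy": 1.1,"dz": 0,"wx": 0,"wy": 0,"wz": 0,"hand": 255},
  {"dx": -3.5,"dy": 1.1,"dz": 0,"wx": 0,"wy": 0,"wz": 0,"hand": 255},
  {"dx": -3.5,"dy": 1.1,"dz": 0,"wx": 0,"wy": 0,"wz": 0,"hand": 255},
  {"dx": -3.5,"dy": 1.1,"dz": 0,"wx": 0,"wy": 0,"wz": 0,"hand": 255},
  {"dx": -3.5,"dy": 1.1,"dz": 0,"wx": 0,"wy": 0,"wz": 0,"hand": 255},
  {"dx": -3.5,"dy": 1.1,"dz": 0,"wx": 0,"wy": 0,"wz": 0,"hand": 255},
  {"dx": -2.5,"dy": 0.8,"dz": 0,"wx": 0,"wy": 0,"wz": 0,"hand": 255},
  {"dx": -1.2,"dy": 0.3,"dz": 0,"wx": 0,"wy": 0,"wz": 0,"hand": 255},
  {"dx": 0,"dy": 0,"dz": 0,"wx": 0,"wy": 0,"wz": 0,"hand": 255},
  {"dx": 0,"dy": 0,"dz": 0,"wx": 0,"wy": 0,"wz": 0,"hand": 255},
  {"dx": 0,"dy": 0,"dz": 0,"wx": 0,"wy": 0,"wz": 0,"hand": 255},
])

```text
clock: 6.75
tcp_pos: [0.6207, -0.3022, 0.1355]
tool_rot: [-2.129, -2.307, -0.0]
force: [-0.7, 0.2, -1.5]
finger_gap: 0.0117
grip_force: 30.0
```

```bash
python3 - <<'E'
from h import *
o=ctrl.get_obs(); print(o["tcp_pos"],o["finger_gap"],o["grip_force"],o["force"],o["qpos"].round(2))
im,d,W=cloud("wrist"); save("w3",im); rel(.621,-.304,.020)
E
```

```text
[ 0.62074711 -0.30224195  0.13551133] 0.011740303747327513 30.000165752135217 [-0.738624    0.21431123 -1.53357066] [ 0.64  0.94 -0.51  1.42  0.52  0.92  0.06]
dx dy dz cm [-0.17  0.   11.57]
```

View pics/w3.png

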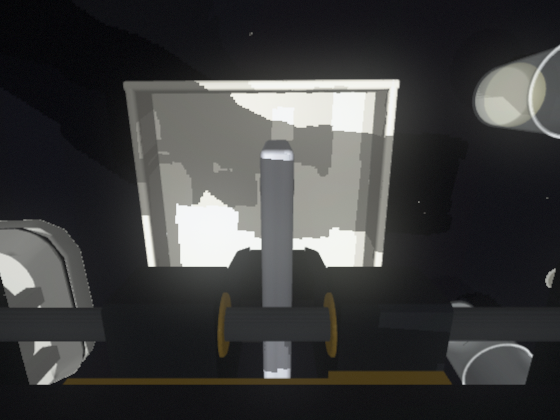

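```bash
python3 - <<'E'
from h import *
for c in("top","scene"):
  W=np.load(c+"W.npy"); 
  for n,x,y,yaw in(("R",.621,-.304,94.4),("L",.572,.31,90),("A",.673,-.028,72.5)):
    a=np.radians(yaw); D=W[...,:2]-[x,y]; tx=D@[np.cos(a),np.sin(a)]; ty=D@[np.sin(a),-np.cos(a)]
    m=(abs(tx)<.07)&(abs(ty)<.125)&(W[...,2]>.06)&(W[...,2]<.2); print(c,n,m.sum(),np.c_[tx,ty,W[...,2]][:0].shape if 0 else (tx[m].round(3)[:6],ty[m].round(3)[:6],W[...,2][m].round(3)[:6]))
E
```

```text
top R 0 (array([], dtype=float64), array([], dtype=float64), array([], dtype=float64))
top L 0 (array([], dtype=float64), array([], dtype=float64), array([], dtype=float64))
top A 0 (array([], dtype=float64), array([], dtype=float64), array([], dtype=float64))
scene R 0 (array([], dtype=float64), array([], dtype=float64), array([], dtype=float64))
scene L 0 (array([], dtype=float64), array([], dtype=float64), array([], dtype=float64))
scene A 0 (array([], dtype=float64), array([], dtype=float64), array([], dtype=float64))
```

The wrist view shows the wall at (278,260) held over the tray, which spans about (130–395, 85–265). The space for the gripper body is clear in all three places, so I'll lower and release.

carry_out([
  {"dx": -0.2,"dy": 0,"dz": 3,"wx": 0,"wy": 0,"wz": 0,"hand": 255},
  {"dx": 0,"dy": 0,"dz": 3,"wx": 0,"wy": 0,"wz": 0,"hand": 255},
  {"dx": 0,"dy": 0,"dz": 2.5,"wx": 0,"wy": 0,"wz": 0,"hand": 255},
  {"dx": 0,"dy": 0,"dz": 1.5,"wx": 0,"wy": 0,"wz": 0,"hand": 255},
  {"dx": 0,"dy": 0,"dz": 0.8,"wx": 0,"wy": 0,"wz": 0,"hand": 255},
  {"dx": 0,"dy": 0,"dz": 0.4,"wx": 0,"wy": 0,"wz": 0,"hand": 255},
  {"dx": 0,"dy": 0,"dz": 0.2,"wx": 0,"wy": 0,"wz": 0,"hand": 255},
  {"dx": 0,"dy": 0,"dz": 0,"wx": 0,"wy": 0,"wz": 0,"hand": 255},
  {"dx": 0,"dy": 0,"dz": 0,"wx": 0,"wy": 0,"wz": 0,"hand": 255},
])

```text
clock: 7.7
tcp_pos: [0.622, -0.3065, 0.0227]
tool_rot: [2.132, 2.305, 0.001]
force: [-0.1, -1.4, -1.3]
finger_gap: 0.0113
grip_force: 30.0
```

carry_out([
  {"dx": 0,"dy": 0,"dz": 0.15,"wx": 0,"wy": 0,"wz": 0,"hand": 255},
  {"dx": 0,"dy": 0,"dz": 0.1,"wx": 0,"wy": 0,"wz": 0,"hand": 255},
  {"dx": 0,"dy": 0,"dz": 0,"wx": 0,"wy": 0,"wz": 0,"hand": 255},
])

```text
clock: 8.0
tcp_pos: [0.6216, -0.3064, 0.0198]
tool_rot: [2.133, 2.306, 0.0]
force: [-0.0, -0.7, 2.9]
finger_gap: 0.0119
grip_force: 30.0
```

carry_out([
  {"dx": 0,"dy": 0,"dz": 0,"wx": 0,"wy": 0,"wz": 0,"hand": 120},
  {"dx": 0,"dy": 0,"dz": 0,"wx": 0,"wy": 0,"wz": 0,"hand": 120},
  {"dx": 0,"dy": 0,"dz": 0,"wx": 0,"wy": 0,"wz": 0,"hand": 120},
  {"dx": 0,"dy": 0,"dz": 0,"wx": 0,"wy": 0,"wz": 0,"hand": 120},
  {"dx": 0,"dy": 0,"dz": 0,"wx": 0,"wy": 0,"wz": 0,"hand": 120},
  {"dx": 0,"dy": 0,"dz": -1,"wx": 0,"wy": 0,"wz": 0,"hand": 120},
  {"dx": 0,"dy": 0,"dz": -3,"wx": 0,"wy": 0,"wz": 0,"hand": 120},
  {"dx": 0,"dy": 0,"dz": -4,"wx": 0,"wy": 0,"wz": 0,"hand": 120},
  {"dx": 0,"dy": 0,"dz": -4,"wx": 0,"wy": 0,"wz": 0,"hand": 120},
  {"dx": 0,"dy": 0,"dz": -2,"wx": 0,"wy": 0,"wz": 0.13,"hand": 0},
  {"dx": 0,"dy": 0,"dz": 0,"wx": 0,"wy": 0,"wz": 0.13,"hand": 0},
  {"dx": 0,"dy": 0,"dz": 0,"wx": 0,"wy": 0,"wz": 0.12,"hand": 0},
  {"dx": 0,"dy": 0,"dz": 0,"wx": 0,"wy": 0,"wz": 0,"hand": 0},
  {"dx": 0,"dy": 0,"dz": 0,"wx": 0,"wy": 0,"wz": 0,"hand": 0},
])

```text
clock: 9.4
tcp_pos: [0.6214, -0.3061, 0.1597]
tool_rot: [2.527, 1.866, 0.0]
force: [0.3, 0.1, -0.3]
finger_gap: 0.0847
grip_force: 0.0
```

```bash
python3 - <<'E'
from h import *
o=ctrl.get_obs(); print(o["tcp_pos"],o["tool_rot"],o["finger_gap"])
im,d,W=cloud("wrist"); save("w4",im); print(wall(W,.62,-.296,zl=.046,zh=.07)); rel(.673,-.028,.016)
im,d,W=cloud("scene");save("s4",im[90:270,180:460])
E
```

```text
[ 0.62136565 -0.30609801  0.15965885] [2.52714945e+00 1.86570515e+00 2.48059248e-05] 0.08473775355829237
(np.int64(1818), array([ 618.9, -296.1]), array([12.2, 99.8]), 4.5)
dx dy dz cm [28.1  -3.26 14.34]
```

View pics/w4.png

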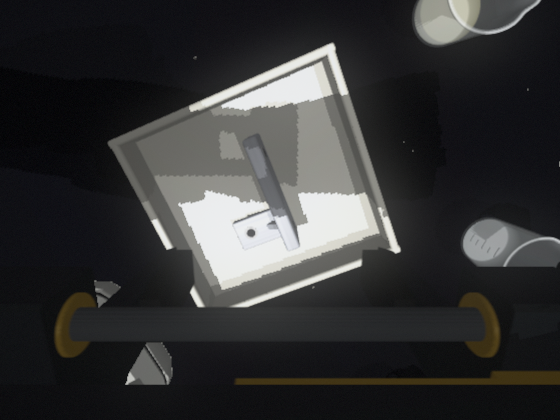

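The bracket stands upright inside the right tray, with its wall at (270,190) and its foot at (258,230). Next is the left-hand bracket.

carry_out([
  {"dx": 1.5,"dy": -0.2,"dz": 0,"wx": 0,"wy": 0,"wz": 0,"hand": 0},
  {"dx": 3,"dy": -0.3,"dz": 0,"wx": 0,"wy": 0,"wz": 0,"hand": 0},
  {"dx": 4,"dy": -0.5,"dz": 0,"wx": 0,"wy": 0,"wz": 0,"hand": 0},
  {"dx": 4,"dy": -0.5,"dz": 0,"wx": 0,"wy": 0,"wz": 0,"hand": 0},
  {"dx": 4,"dy": -0.5,"dz": 0,"wx": 0,"wy": 0,"wz": 0,"hand": 0},
  {"dx": 4,"dy": -0.5,"dz": 0,"wx": 0,"wy": 0,"wz": 0,"hand": 0},
  {"dx": 4,"dy": -0.5,"dz": 0,"wx": 0,"wy": 0,"wz": 0,"hand": 0},
  {"dx": 2.5,"dy": -0.3,"dz": 0,"wx": 0,"wy": 0,"wz": 0,"hand": 0},
  {"dx": 1.1,"dy": 0,"dz": 0,"wx": 0,"wy": 0,"wz": 0,"hand": 0},
  {"dx": 0,"dy": 0,"dz": 0,"wx": 0,"wy": 0,"wz": 0,"hand": 0},
  {"dx": 0,"dy": 0,"dz": 0,"wx": 0,"wy": 0,"wz": 0,"hand": 0},
  {"dx": 0,"dy": 0,"dz": 0,"wx": 0,"wy": 0,"wz": 0,"hand": 0},
])

```text
clock: 10.7
tcp_pos: [0.6731, -0.0311, 0.159]
tool_rot: [2.532, 1.857, -0.003]
force: [1.2, -0.2, 0.0]
finger_gap: 0.0881
grip_force: 0.0
```

```bash
python3 - <<'E'
from h import *
o=ctrl.get_obs(); print(o["tcp_pos"],o["qpos"].round(2))
im,d,W=cloud("wrist"); print(wall(W,.673,-.028)); rel(.673,-.029,.016)
E
```

```text
[ 0.673097   -0.03113605  0.15901134] [ 0.17  0.87 -0.39  1.47  0.39  0.88 -0.64]
(np.int64(1703), array([673.1, -27.8]), array([98.8, 11.8]), 72.9)
dx dy dz cm [ 0.19 -0.07 14.31]
```

carry_out([
  {"dx": 0.2,"dy": 0,"dz": 2,"wx": 0,"wy": 0,"wz": 0,"hand": 0},
  {"dx": 0,"dy": 0,"dz": 4,"wx": 0,"wy": 0,"wz": 0,"hand": 0},
  {"dx": 0,"dy": 0,"dz": 4,"wx": 0,"wy": 0,"wz": 0,"hand": 0},
  {"dx": 0,"dy": 0,"dz": 2.5,"wx": 0,"wy": 0,"wz": 0,"hand": 0},
  {"dx": 0,"dy": 0,"dz": 1.2,"wx": 0,"wy": 0,"wz": 0,"hand": 0},
  {"dx": 0,"dy": 0,"dz": 0.6,"wx": 0,"wy": 0,"wz": 0,"hand": 0},
  {"dx": 0,"dy": 0,"dz": 0,"wx": 0,"wy": 0,"wz": 0,"hand": 0},
  {"dx": 0,"dy": 0,"dz": 0,"wx": 0,"wy": 0,"wz": 0,"hand": 255},
  {"dx": 0,"dy": 0,"dz": 0,"wx": 0,"wy": 0,"wz": 0,"hand": 255},
  {"dx": 0,"dy": 0,"dz": 0,"wx": 0,"wy": 0,"wz": 0,"hand": 255},
  {"dx": 0,"dy": 0,"dz": 0,"wx": 0,"wy": 0,"wz": 0,"hand": 255},
  {"dx": 0,"dy": 0,"dz": 0,"wx": 0,"wy": 0,"wz": 0,"hand": 255},
  {"dx": 0,"dy": 0,"dz": 0,"wx": 0,"wy": 0,"wz": 0,"hand": 255},
  {"dx": 0,"dy": 0,"dz": 0,"wx": 0,"wy": 0,"wz": 0,"hand": 255},
  {"dx": 0,"dy": 0,"dz": 0,"wx": 0,"wy": 0,"wz": 0,"hand": 255},
  {"dx": 0,"dy": 0,"dz": 0,"wx": 0,"wy": 0,"wz": 0,"hand": 255},
  {"dx": 0,"dy": 0,"dz": 0,"wx": 0,"wy": 0,"wz": 0,"hand": 255},
  {"dx": 0,"dy": 0,"dz": 0,"wx": 0,"wy": 0,"wz": 0,"hand": 255},
  {"dx": 0,"dy": 0,"dz": 0,"wx": 0,"wy": 0,"wz": 0,"hand": 255},
  {"dx": 0,"dy": 0,"dz": 0,"wx": 0,"wy": 0,"wz": 0,"hand": 255},
])

```text
clock: 12.75
tcp_pos: [0.6741, -0.0263, 0.0162]
tool_rot: [2.53, 1.862, 0.0]
force: [0.9, 1.0, 0.1]
finger_gap: 0.0115
grip_force: 30.0
```

carry_out([
  {"dx": 0,"dy": 0,"dz": -2,"wx": 0,"wy": 0,"wz": 0,"hand": 255},
  {"dx": 0,"dy": 0,"dz": -4,"wx": 0,"wy": 0,"wz": 0,"hand": 255},
  {"dx": 0,"dy": 0,"dz": -4,"wx": 0,"wy": 0,"wz": 0,"hand": 255},
  {"dx": 0,"dy": 0,"dz": -3,"wx": 0,"wy": 0,"wz": -0.129,"hand": 255},
  {"dx": 0,"dy": 0,"dz": 0,"wx": 0,"wy": 0,"wz": -0.129,"hand": 255},
  {"dx": 0,"dy": 0,"dz": 0,"wx": 0,"wy": 0,"wz": -0.129,"hand": 255},
  {"dx": 1.7,"dy": -0.4,"dz": 0,"wx": 0,"wy": 0,"wz": 0,"hand": 255},
  {"dx": 3,"dy": -0.8,"dz": 0,"wx": 0,"wy": 0,"wz": 0,"hand": 255},
  {"dx": 4,"dy": -1,"dz": 0,"wx": 0,"wy": 0,"wz": 0,"hand": 255},
  {"dx": 4,"dy": -1,"dz": 0,"wx": 0,"wy": 0,"wz": 0,"hand": 255},
  {"dx": 4,"dy": -1,"dz": 0,"wx": 0,"wy": 0,"wz": 0,"hand": 255},
  {"dx": 4,"dy": -1,"dz": 0,"wx": 0,"wy": 0,"wz": 0,"hand": 255},
  {"dx": 4,"dy": -1,"dz": 0,"wx": 0,"wy": 0,"wz": 0,"hand": 255},
  {"dx": 4,"dy": -1,"dz": 0,"wx": 0,"wy": 0,"wz": 0,"hand": 255},
  {"dx": 3,"dy": -0.7,"dz": 0,"wx": 0,"wy": 0,"wz": 0,"hand": 255},
  {"dx": 2,"dy": -0.4,"dz": 0,"wx": 0,"wy": 0,"wz": 0,"hand": 255},
  {"dx": 1,"dy": -0.1,"dz": 0,"wx": 0,"wy": 0,"wz": 0,"hand": 255},
  {"dx": 0,"dy": 0,"dz": 0,"wx": 0,"wy": 0,"wz": 0,"hand": 255},
  {"dx": 0,"dy": 0,"dz": 0,"wx": 0,"wy": 0,"wz": 0,"hand": 255},
  {"dx": 0,"dy": 0,"dz": 0,"wx": 0,"wy": 0,"wz": 0,"hand": 255},
])

```text
clock: 14.75
tcp_pos: [0.5616, 0.3102, 0.1459]
tool_rot: [2.128, 2.309, -0.002]
force: [1.0, -0.4, -1.6]
finger_gap: 0.0116
grip_force: 30.0
```

```bash
python3 - <<'E'
from h import *
o=ctrl.get_obs(); print(o["tcp_pos"],o["tool_rot"],o["finger_gap"],o["qpos"].round(2))
im,d,W=cloud("wrist"); save("w5",im); rel(.562,.313,.020)
E
```

```text
[0.56159702 0.31016527 0.14590451] [ 2.12782275e+00  2.30936706e+00 -2.13934029e-03] 0.01162418159155328 [-0.35  0.85 -0.43  1.58  0.45  0.81 -0.89]
dx dy dz cm [ 0.28  0.06 12.6 ]
```

View pics/w5.png

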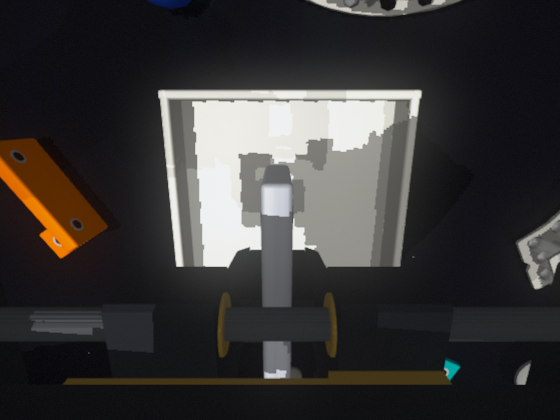

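The wrist view shows the left-hand bracket's wall at (278,270) held over the left tray, which spans about (165–415, 95–265), with clear room around it. I'll lower it.

carry_out([
  {"dx": 0.2,"dy": 0,"dz": 2,"wx": 0,"wy": 0,"wz": 0,"hand": 255},
  {"dx": 0,"dy": 0,"dz": 4,"wx": 0,"wy": 0,"wz": 0,"hand": 255},
  {"dx": 0,"dy": 0,"dz": 3,"wx": 0,"wy": 0,"wz": 0,"hand": 255},
  {"dx": 0,"dy": 0,"dz": 2,"wx": 0,"wy": 0,"wz": 0,"hand": 255},
  {"dx": 0,"dy": 0,"dz": 0.8,"wx": 0,"wy": 0,"wz": 0,"hand": 255},
  {"dx": 0,"dy": 0,"dz": 0.4,"wx": 0,"wy": 0,"wz": 0,"hand": 255},
  {"dx": 0,"dy": 0,"dz": 0.2,"wx": 0,"wy": 0,"wz": 0,"hand": 255},
  {"dx": 0,"dy": 0,"dz": 0,"wx": 0,"wy": 0,"wz": 0,"hand": 255},
  {"dx": 0,"dy": 0,"dz": 0,"wx": 0,"wy": 0,"wz": 0,"hand": 255},
])

```text
clock: 15.7
tcp_pos: [0.5613, 0.3147, 0.0233]
tool_rot: [2.125, 2.313, 0.003]
force: [0.3, -0.4, -1.3]
finger_gap: 0.0116
grip_force: 30.0
```

carry_out([
  {"dx": 0,"dy": 0,"dz": 0.2,"wx": 0,"wy": 0,"wz": 0,"hand": 255},
  {"dx": 0,"dy": 0,"dz": 0.1,"wx": 0,"wy": 0,"wz": 0,"hand": 255},
  {"dx": 0,"dy": 0,"dz": 0,"wx": 0,"wy": 0,"wz": 0,"hand": 255},
])

```text
clock: 16.0
tcp_pos: [0.5611, 0.3146, 0.0202]
tool_rot: [2.125, 2.313, 0.001]
force: [-0.7, -1.3, 4.4]
finger_gap: 0.0116
grip_force: 30.0
```

carry_out([
  {"dx": 0,"dy": 0,"dz": 0,"wx": 0,"wy": 0,"wz": 0,"hand": 120},
  {"dx": 0,"dy": 0,"dz": 0,"wx": 0,"wy": 0,"wz": 0,"hand": 120},
  {"dx": 0,"dy": 0,"dz": 0,"wx": 0,"wy": 0,"wz": 0,"hand": 120},
  {"dx": 0,"dy": 0,"dz": 0,"wx": 0,"wy": 0,"wz": 0,"hand": 120},
  {"dx": 0,"dy": 0,"dz": 0,"wx": 0,"wy": 0,"wz": 0,"hand": 120},
  {"dx": 0,"dy": 0,"dz": -1,"wx": 0,"wy": 0,"wz": 0,"hand": 120},
  {"dx": 0,"dy": 0,"dz": -3,"wx": 0,"wy": 0,"wz": 0,"hand": 120},
  {"dx": 0,"dy": 0,"dz": -4,"wx": 0,"wy": 0,"wz": 0,"hand": 120},
  {"dx": 0,"dy": 0,"dz": -4,"wx": 0,"wy": 0,"wz": 0,"hand": 120},
  {"dx": 0,"dy": 0,"dz": -3,"wx": 0,"wy": 0,"wz": 0,"hand": 120},
  {"dx": 0,"dy": 0,"dz": -1,"wx": 0,"wy": 0,"wz": 0,"hand": 120},
  {"dx": 0,"dy": 0,"dz": 0,"wx": 0,"wy": 0,"wz": 0,"hand": 120},
  {"dx": 0,"dy": 0,"dz": 0,"wx": 0,"wy": 0,"wz": 0,"hand": 120},
])

```text
clock: 17.3
tcp_pos: [0.5601, 0.3137, 0.1781]
tool_rot: [-2.125, -2.314, 0.003]
force: [-0.6, -0.0, -0.2]
finger_gap: 0.0468
grip_force: 0.0
```

```bash
python3 - <<'E'
from h import *
im,d,W=cloud("wrist"); print(wall(W,.561,.313,zl=.046,zh=.07))
im,d,W=cloud("scene"); print(wall(W,.619,-.296,zl=.046,zh=.07)); save("s6",cv2.resize(im[110:340,90:420],None,fx=2.3,fy=2.3))
print(ctrl.get_obs()["tcp_pos"])
E
```

```text
(np.int64(1493), array([559.4, 312.6]), array([11.9, 99.8]), 4.6)
None
[0.55974239 0.3135533  0.17732315]
```

View pics/s6.png

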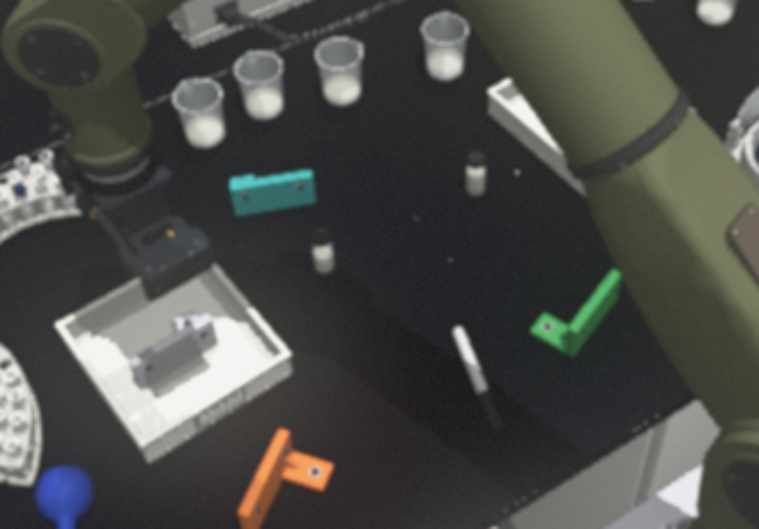

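The left-hand bracket stands upright in the left tray at (175,350), the look-alikes haven't moved and the gripper is clear. The arm hides the right tray here, but that bracket was confirmed earlier.

```bash
python3 - <<'E'
from h import *
print(ctrl.sign_off())
E
```

```text
the job is handed in; nothing more can be done
None
```

The job is handed in: the left-hand bracket stands upright in the left tray and the right-hand one in the right tray, after about 17 s on the robot's clock. I last checked the right one just after releasing it, because the arm hid that tray in the final picture.

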